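Clamp the sample vial on the shaker

TASK

One of the two seats on the vial shaker holds a capped sample vial. Push the handle of that seat's toggle clamp all the way down, past its dead point, so that it locks by itself and the rubber pad holds the vial down by its cap. Leave the other seat's clamp open, as it is.

Things in the scene. Friction and masses are not known exactly. Their poses are not given: they have to be found in the camera images.
- clamp: Steel toggle clamp of the seat that holds the vial, bolted on the shaker's top plate. Origin: centre of its foot, on the plate. x points level from clamp to seat (seat centre 55 mm along +x), z up. Its handle sticks out to -x and up, on the robot's side, and turns about a level pin (along y) at x -30, y 0, z +46 mm. Open, the pressing arm with its rubber pad stands up over the clamp, to z 140 mm.
- clamp_handle (a joint): Handle of that clamp, rad. 0 = open: bar rises 0.66 rad (38 degrees) above level to -x; elevation = 0.66 - value. Starts 0 to 0.07. Light (2 N), stays where left; at about 0.45 the pad meets the cap, then it pushes back, up to 6 N, until the dead point, 0.66; past it, it locks at the stop, 0.80, the bar 8 degrees below level. Pushing straight down on the bar 50 to 75 mm behind the pin closes it.
- vial: Capped sample vial, 25 mm across, 56 mm tall, loose in a ring seat (39 mm wide, 16 mm high, 2 mm play all round). Origin: centre of its underside, level with the clamp's foot. The shaker is a low grey box, 190 x 270 mm, its aluminium top plate 70 mm above the bench, with two seats and two clamps side by side, 130 mm apart. A like vial on the bench is not part of the job.
- spare_handle (a joint): Handle of the other clamp, at the empty seat; same values, starts open, 0 to 0.07 rad. Both clamps are alike, their x axes parallel; each handle is a straight bar, 115 mm from pin to round end, with a black rubber grip 18 mm thick over the outer 75 mm.
There are look-alikes about, which are no part of the job. What is shaped like the vial but blue or pink is not meant.

How it is judged:
By the outcome, as a careful person would: the job done as asked, in the order asked, and still so for the second after the job is handed in, with the robot touching nothing.
It also fails if it takes over 27 s, if anything falls off the work surface, if the arm or the gripper's body presses on something with over 40 N, if the wrist force passes 120 N, or if a joint passes its speed limit or range.

ROBOT

A 7-joint arm with a two-finger parallel gripper is mounted at the origin on a cart in front of the work surface, level with it; the furniture and walls round the work are solid. World frame = base frame: x ahead of the robot, y to its left, z up, the work surface at z = 0. Lengths are in m, angles in rad, forces in N, time in s.
With the tool pointing down it reaches from about 0.425 to 0.975 m from the base axis. Payload 16.7 kg.
Tool frame: the origin (TCP) lies on the front face of the gripper's body, between the roots of the fingers; the fingertips stand 73 mm ahead of it and the grasp point (between the pads) lies 54 mm ahead of it (nose_length is the distance from the TCP to the fingertips, in m); z points along the fingers, y is the direction in which the jaws open and shut (so a half turn about z gives the same grasp; the last joint's range is limited). The gripper opens to 85 mm and grips with 20 to 120 N. Pads are 22 mm wide; open, the fingers measure 114 mm over their backs; the gripper's body (76 mm by 85 mm) begins 54 mm behind the grasp point. The pads swing forward as they close: fully open they stand 13 mm farther back than shut.
Start: joints at [1.083, 0.426, 0.074, 1.606, -0.034, 1.111, -0.067], TCP at [0.224, -0.637, 0.304] pointing down, gripper open.
Joint ranges: [-2.85, 2.85], [-0.5, 2.14], [-1.23, 1.37], [0.21, 2.46], [-1.02, 4.16], [0.16, 2.05], [-2.73, 2.73]. Speed limits (rad/s): [1.89, 1.89, 2.39, 2.39, 3.01, 3.01, 3.01].

INTERFACE

Orientations are given as a unit quaternion [w, x, y, z].
In Python, from workcell import sense, snapshot, hand_in, nose_length gives the robot as it stands. The module is installed in compiled form; this text tells all that it offers.
- The arm moves only by the tool jog_arm, never from a script. Its argument "deltas" is a list of rows, each an object of numbers: "jaw": the finger opening in m, from 0 to 0.0854; "x", "y", "z": the shift along the world's x, y, z in m; "rx", "ry", "rz": the turn, a rotation vector about the world's x, y, z in rad. In form: [{"jaw": .., "x": .., "y": .., "z": .., "rx": .., "ry": .., "rz": ..}, ...]. A call has 1 to 8 rows; each row is the pose to reach, as a shift and turn from the pose commanded when the call began; what a row does not reach only later rows make up. A row lasts 1/12 s, in which the tool goes at most 41.7 mm and 7.16 degrees, less where a joint would pass 70% of its speed; a pose out of reach is approached as far as the arm can. A call with a gripper value outside its range is refused whole. The fingers move at their own pace and stop on an object; "newtons" is the grip in N (left out, the last holds). Time passes only in rows, so rows that repeat a pose let the fingers close. It gives the time, the measured TCP pose, the force and the opening at its end, in the units of the state.
- sense(): the state, without advancing time (a new reading comes with each control period).
- snapshot(name): name is "scene" or "top" or "wrist"; returns a dict with "pixels" (384x512x3 uint8, blue, green, red), "range_z" (384x512 float32, m along the optical axis (not along the pixel's ray), 0 where there is no reading), "fx", "fy", "cx", "cy" (pixels), "R" (3x3) and "t" (3): a world point X has camera coordinates R X + t; the wrist camera has in their place "T_tool_cam" (4x4, takes a point from camera to tool coordinates, whose origin is the TCP and whose axes are the flange's). Camera axes: x right, y down, z forward; pixel columns grow to the right and rows downward; lengths in m; the calibration is good to about 2 mm. A picture is of the moment at which its call begins: read the wrist's pose just before it.
- hand_in(): hands the job in, once; it reports no verdict.
The state is a dict: "t": time; "joint_positions": joint angles; "joint_velocities": joint speeds; "joint_torque": joint torques, N m; "tcp_pos": TCP position; "tool_rot": TCP orientation; "contact_force": force on the tool from outside, world axes, zero at the start; "torque": the same for the moment, N m; "finger_gap": opening from 0.0 (shut) to 1.0 (fully open).
Only numpy, scipy, OpenCV 4.12 (cv2) and the standard library are available. Lean on these libraries where they do the work, as an engineer would, in place of code of your own. Each camera call takes 0.05 s, during which the arm holds its last target. There are 200 camera calls.

## Working session

There is one attempt and no reset: what is moved stays moved. The work goes in short steps, Python scripts to look and compute and a tool call to move; the robot and the scene stay as the last step left them, time stands still between calls to the robot, and variables do not carry over. Pictures are saved under pics/ and viewed, about 8 in all and at most 12, crops included, and the job is handed in when it is done.

Besides the shell and the picture viewer there is one more tool, called by a JSON object that holds its "fn" and its "kwargs". jog_arm: Moves the arm, as the interface text tells. Its arguments: {"type":"object","properties":{"deltas":{"type":"array"},"newtons":{"type":"number"}},"required":["deltas"]}

```bash
mkdir -p pics
cat > h.py <<'E'
import numpy as np, cv2
from workcell import *
def save(n,f):
    d=snapshot(n); cv2.imwrite('pics/'+f+'.png',d['pixels']); 
    np.savez(f+'.npz',**{k:np.array(v) for k,v in d.items()}); return d
def world(d,u,v,z=None):
    z=d['range_z'][v,u] if z is None else z
    c=np.array([(u-d['cx'])/d['fx']*z,(v-d['cy'])/d['fy']*z,z]); return d['R'].T@(c-d['t'])
E
python3 - <<'E'
from h import *
print(sense(),nose_length)
a=save('scene','s1');b=save('top','t1')
E
```

```text
{'t': 0.0, 'joint_positions': array([ 1.0824748 ,  0.42674941,  0.07387757,  1.60664312, -0.03409505,
        1.11079864, -0.06711136]), 'joint_velocities': array([ 0.00059681,  0.00031164,  0.00035839,  0.00147376, -0.00307954,
       -0.00140818,  0.00136118]), 'joint_torque': array([ 1.92549407e-03, -9.49812984e+01,  3.76220539e+00, -4.63506782e+01,
        1.93519355e-02,  1.01501599e-02, -3.12172278e-05]), 'tcp_pos': array([ 0.22420483, -0.63632599,  0.30318379]), 'tool_rot': array([-6.47332163e-04,  9.85689645e-01,  1.68568905e-01, -1.69570317e-04]), 'contact_force': array([-0.59271784, -0.37168426,  0.124394  ]), 'torque': array([0.02795613, 0.03075308, 0.01307792]), 'finger_gap': 1.0042538890560155} 0.0726
```

View pics/s1.png

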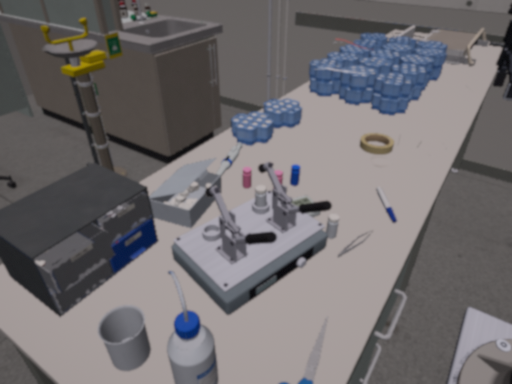

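View pics/t1.png

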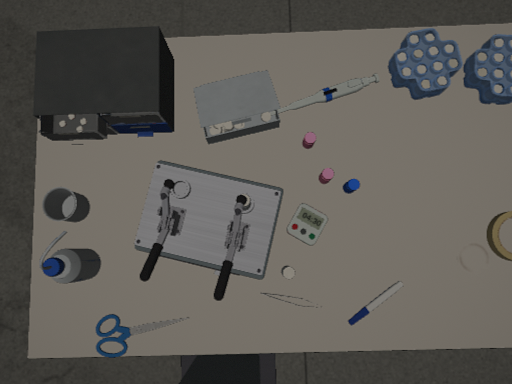

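The vial stands in the seat at top (246,205). Its clamp is at (235,235), with the handle grip running to (220,293). The other seat, at (181,189), is an empty ring.

Run:
```python
from h import *
d=dict(np.load('t1.npz')); 
for n,u,v in [('vialcap',248,205),('ring',181,189),('plate',200,235),('grip end',220,293),('grip mid',225,279),('grip in',230,265),('spare end',148,274),('spare in',156,248),('arm top',241,200),('bench',300,300),('clamp',235,240),('corner',167,164),('c2',281,186),('c3',262,275),('c4',138,238)]:
    print(n,world(d,u,v).round(3))
# points cloud of grip
Z=d['range_z'];v,u=np.mgrid[240:305,205:250]
P=np.array([world(d,a,b) for a,b in zip(u.ravel(),v.ravel())]); c=d['pixels'][v.ravel(),u.ravel()].max(1)
m=(P[:,2]>.09)&(c<60); Q=P[m]; print(len(Q),Q.mean(0)); print(Q[::12].round(3))
im=d['pixels'][145:310,125:295]; cv2.imwrite('pics/t1c.png',cv2.resize(im,None,fx=3.5,fy=3.5,interpolation=cv2.INTER_CUBIC))
```

```text
vialcap [ 0.571 -0.12   0.121]
ring [0.613 0.015 0.068]
plate [ 0.52  -0.023  0.073]
grip end [ 0.418 -0.071  0.186]
grip mid [ 0.439 -0.078  0.17 ]
grip in [ 0.462 -0.086  0.15 ]
spare end [0.452 0.05  0.187]
spare in [0.496 0.044 0.156]
arm top [ 0.573 -0.11   0.185]
bench [ 0.383 -0.218 -0.001]
clamp [ 0.506 -0.096  0.145]
corner [0.669 0.047 0.05 ]
c2 [ 0.622 -0.189  0.001]
c3 [ 0.439 -0.142  0.054]
c4 [0.518 0.1   0.071]
404 [ 0.44225712 -0.07599106  0.17105387]
[[ 0.506 -0.096  0.145]
 [ 0.496 -0.08   0.101]
 [ 0.471 -0.079  0.145]
 [ 0.468 -0.079  0.151]
 [ 0.466 -0.084  0.15 ]
 [ 0.464 -0.088  0.147]
 [ 0.461 -0.072  0.148]
 [ 0.459 -0.076  0.156]
 [ 0.457 -0.079  0.156]
 [ 0.456 -0.081  0.155]
 [ 0.454 -0.083  0.157]
 [ 0.452 -0.086  0.153]
 [ 0.449 -0.071  0.161]
 [ 0.448 -0.073  0.164]
 [ 0.446 -0.075  0.164]
 [ 0.444 -0.078  0.166]
 [ 0.442 -0.081  0.165]
 [ 0.439 -0.066  0.164]
 [ 0.438 -0.07   0.17 ]
 [ 0.436 -0.073  0.169]
 [ 0.435 -0.077  0.172]
 [ 0.433 -0.08   0.172]
 [ 0.43  -0.067  0.178]
 [ 0.428 -0.069  0.177]
 [ 0.427 -0.072  0.18 ]
 [ 0.425 -0.075  0.178]
 [ 0.423 -0.077  0.177]
 [ 0.421 -0.064  0.182]
 [ 0.419 -0.067  0.185]
 [ 0.418 -0.069  0.186]
 [ 0.416 -0.072  0.184]
 [ 0.414 -0.075  0.181]
 [ 0.411 -0.064  0.187]
 [ 0.409 -0.071  0.186]]
```

View pics/t1c.png

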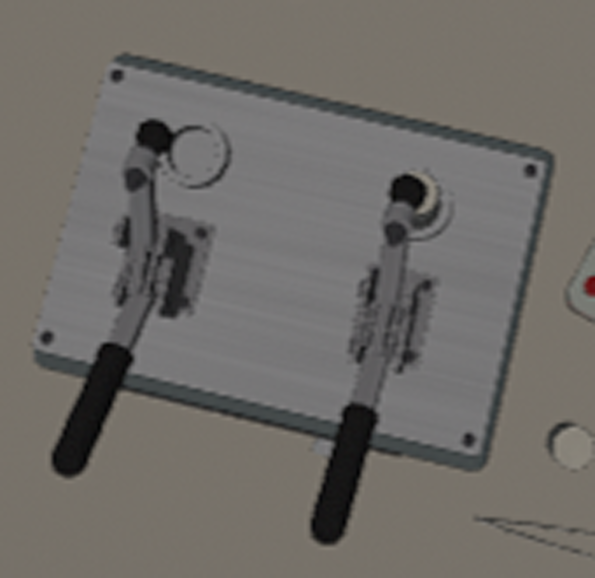

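{"fn": "jog_arm", "kwargs": {"deltas": [{"jaw": 0, "x": 0.04, "y": 0.04, "z": 0, "rz": -0.1}, {"jaw": 0, "x": 0.07, "y": 0.07, "z": 0, "rz": -0.2}, {"jaw": 0, "x": 0.1, "y": 0.1, "z": 0, "rz": -0.3}, {"jaw": 0, "x": 0.13, "y": 0.13, "z": 0, "rz": -0.4}, {"jaw": 0, "x": 0.16, "y": 0.16, "z": 0, "rz": -0.5}, {"jaw": 0, "x": 0.19, "y": 0.19, "z": 0, "rz": -0.57}, {"jaw": 0, "x": 0.22, "y": 0.22, "z": 0, "rz": -0.57}, {"jaw": 0, "x": 0.226, "y": 0.25, "z": 0, "rz": -0.57}]}}

```text
invalid input
```

{"fn": "jog_arm", "kwargs": {"deltas": [{"jaw": 0.0, "x": 0.04, "y": 0.04, "z": 0.0, "rx": 0.0, "ry": 0.0, "rz": -0.1}, {"jaw": 0.0, "x": 0.07, "y": 0.07, "z": 0.0, "rx": 0.0, "ry": 0.0, "rz": -0.2}, {"jaw": 0.0, "x": 0.1, "y": 0.1, "z": 0.0, "rx": 0.0, "ry": 0.0, "rz": -0.3}, {"jaw": 0.0, "x": 0.13, "y": 0.13, "z": 0.0, "rx": 0.0, "ry": 0.0, "rz": -0.4}, {"jaw": 0.0, "x": 0.16, "y": 0.16, "z": 0.0, "rx": 0.0, "ry": 0.0, "rz": -0.5}, {"jaw": 0.0, "x": 0.19, "y": 0.19, "z": 0.0, "rx": 0.0, "ry": 0.0, "rz": -0.57}, {"jaw": 0.0, "x": 0.22, "y": 0.22, "z": 0.0, "rx": 0.0, "ry": 0.0, "rz": -0.57}, {"jaw": 0.0, "x": 0.226, "y": 0.25, "z": 0.0, "rx": 0.0, "ry": 0.0, "rz": -0.57}], "newtons": 40}}

```text
t: 0.77
tcp_pos: [0.4502, -0.3909, 0.3036]
tool_rot: [0.0, 0.993, -0.115, 0.0]
contact_force: [0.6, 0.0, -0.5]
finger_gap: -0.001
```

{"fn": "jog_arm", "kwargs": {"deltas": [{"jaw": 0.0, "x": 0.0, "y": 0.04, "z": 0.0, "rx": 0.0, "ry": 0.0, "rz": 0.0}, {"jaw": 0.0, "x": 0.0, "y": 0.08, "z": 0.0, "rx": 0.0, "ry": 0.0, "rz": 0.0}, {"jaw": 0.0, "x": 0.0, "y": 0.12, "z": 0.0, "rx": 0.0, "ry": 0.0, "rz": 0.0}, {"jaw": 0.0, "x": 0.0, "y": 0.16, "z": 0.0, "rx": 0.0, "ry": 0.0, "rz": 0.0}, {"jaw": 0.0, "x": 0.0, "y": 0.2, "z": 0.0, "rx": 0.0, "ry": 0.0, "rz": 0.0}, {"jaw": 0.0, "x": 0.0, "y": 0.24, "z": 0.0, "rx": 0.0, "ry": 0.0, "rz": 0.0}, {"jaw": 0.0, "x": -0.005, "y": 0.28, "z": 0.0, "rx": 0.0, "ry": 0.0, "rz": 0.0}, {"jaw": 0.0, "x": -0.009, "y": 0.31, "z": 0.0, "rx": 0.0, "ry": 0.0, "rz": 0.0}], "newtons": 40}}

```text
t: 1.43
tcp_pos: [0.438, -0.0794, 0.3038]
tool_rot: [-0.0, 0.993, -0.114, -0.0]
contact_force: [0.8, 0.0, 0.3]
finger_gap: 0.0
```

Run:
```python
from h import *
s=sense();print({k:s[k].round(3) for k in('tcp_pos','tool_rot','joint_positions')}, s['t'])
d=save('wrist','w1');print(d['T_tool_cam'],d['fx'],d['cx'],d['cy'])
```

```text
{'tcp_pos': array([ 0.438, -0.079,  0.304]), 'tool_rot': array([-0.   ,  0.993, -0.114, -0.   ]), 'joint_positions': array([ 0.196,  0.054, -0.167,  2.088,  0.01 ,  1.   , -1.776])} 1.4333
[[ 3.94701045e-05 -9.44878291e-01 -3.27421768e-01  8.39100412e-02]
 [ 9.99999970e-01 -4.25226661e-05  2.43260697e-04 -8.48475203e-04]
 [-2.43774598e-04 -3.27421768e-01  9.44878260e-01 -6.97015166e-02]
 [ 0.00000000e+00  0.00000000e+00  0.00000000e+00  1.00000000e+00]] 274.56193061484663 254.72470037585728 191.38506691356886
```

View pics/w1.png

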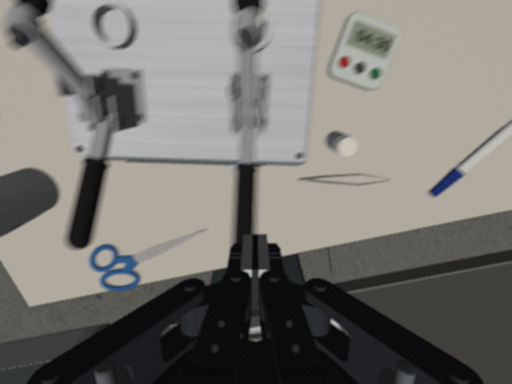

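The handle bar (u≈246 at v≈190) lies about 5 mm left of the finger line (u≈255), and the picture was taken with the arm still settling towards +y. The clamp axis is vertical in the image, so the yaw is right. I'll descend.

{"fn": "jog_arm", "kwargs": {"deltas": [{"jaw": 0.0, "x": 0.0, "y": 0.002, "z": -0.01, "rx": 0.0, "ry": 0.0, "rz": 0.0}, {"jaw": 0.0, "x": 0.0, "y": 0.002, "z": -0.02, "rx": 0.0, "ry": 0.0, "rz": 0.0}, {"jaw": 0.0, "x": 0.0, "y": 0.002, "z": -0.03, "rx": 0.0, "ry": 0.0, "rz": 0.0}, {"jaw": 0.0, "x": 0.0, "y": 0.002, "z": -0.04, "rx": 0.0, "ry": 0.0, "rz": 0.0}, {"jaw": 0.0, "x": 0.0, "y": 0.002, "z": -0.04, "rx": 0.0, "ry": 0.0, "rz": 0.0}, {"jaw": 0.0, "x": 0.0, "y": 0.002, "z": -0.04, "rx": 0.0, "ry": 0.0, "rz": 0.0}], "newtons": 40}}

```text
t: 1.98
tcp_pos: [0.4384, -0.081, 0.2629]
tool_rot: [-0.0, 0.993, -0.116, -0.001]
contact_force: [0.0, -0.6, 0.7]
finger_gap: 0.0
```

Run:
```python
from h import *
s=sense();print(s['tcp_pos'].round(4), s['t'],s['contact_force'])
d=save('wrist','w2');T=d['T_tool_cam'];Z=d['range_z']
for v in range(160,245,6):
  row=d['pixels'][v,225:275].max(1).astype(int); us=225+np.where(row<45)[0]
  if len(us)==0: continue
  u=us.mean();z=np.median(Z[v,us]);p=T@np.array([(u-d['cx'])/d['fx']*z,(v-d['cy'])/d['fy']*z,z,1]);print(v,us.min(),us.max(),p[:3].round(4))
```

```text
[ 0.4384 -0.081   0.2629] 1.9833 [ 0.04466387 -0.5889125   0.65612373]
178 236 256 [ 0.0297 -0.0069  0.1155]
184 235 257 [ 0.0258 -0.0069  0.1139]
190 235 256 [ 0.0222 -0.0072  0.1112]
196 235 256 [ 0.0188 -0.0072  0.1085]
202 235 256 [ 0.0153 -0.0071  0.106 ]
208 234 256 [ 0.0119 -0.0074  0.1035]
214 234 256 [ 0.0084 -0.0074  0.1013]
220 234 256 [ 0.005  -0.0074  0.099 ]
226 234 256 [ 0.0018 -0.0073  0.0964]
232 233 256 [-0.0016 -0.0076  0.0943]
238 233 258 [-0.0038 -0.0074  0.0903]
244 233 274 [ 0.0067 -0.0018  0.0643]
```

View pics/w2.png

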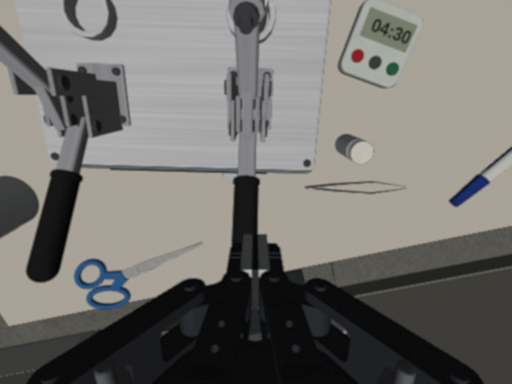

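The bar lies 7 mm to the +y side of the fingers, 17 mm below the tips. I'll shift by (+4, +7) mm, then press down.

{"fn": "jog_arm", "kwargs": {"deltas": [{"jaw": 0.0, "x": 0.004, "y": 0.007, "z": 0.0, "rx": 0.0, "ry": 0.0, "rz": 0.0}, {"jaw": 0.0, "x": 0.004, "y": 0.007, "z": -0.006, "rx": 0.0, "ry": 0.0, "rz": 0.0}, {"jaw": 0.0, "x": 0.004, "y": 0.007, "z": -0.012, "rx": 0.0, "ry": 0.0, "rz": 0.0}, {"jaw": 0.0, "x": 0.004, "y": 0.007, "z": -0.018, "rx": 0.0, "ry": 0.0, "rz": 0.0}, {"jaw": 0.0, "x": 0.004, "y": 0.007, "z": -0.024, "rx": 0.0, "ry": 0.0, "rz": 0.0}, {"jaw": 0.0, "x": 0.004, "y": 0.007, "z": -0.03, "rx": 0.0, "ry": 0.0, "rz": 0.0}, {"jaw": 0.0, "x": 0.004, "y": 0.007, "z": -0.03, "rx": 0.0, "ry": 0.0, "rz": 0.0}], "newtons": 40}}

```text
t: 2.62
tcp_pos: [0.4421, -0.0734, 0.2326]
tool_rot: [0.0, 0.993, -0.115, -0.001]
contact_force: [0.4, -0.5, 0.5]
finger_gap: -0.003
```

{"fn": "jog_arm", "kwargs": {"deltas": [{"jaw": 0.0, "x": 0.0, "y": 0.0, "z": -0.004, "rx": 0.0, "ry": 0.0, "rz": 0.0}, {"jaw": 0.0, "x": 0.0, "y": 0.0, "z": -0.008, "rx": 0.0, "ry": 0.0, "rz": 0.0}, {"jaw": 0.0, "x": 0.0, "y": 0.0, "z": -0.012, "rx": 0.0, "ry": 0.0, "rz": 0.0}, {"jaw": 0.0, "x": 0.0, "y": 0.0, "z": -0.016, "rx": 0.0, "ry": 0.0, "rz": 0.0}, {"jaw": 0.0, "x": 0.0, "y": 0.0, "z": -0.02, "rx": 0.0, "ry": 0.0, "rz": 0.0}, {"jaw": 0.0, "x": 0.0, "y": 0.0, "z": -0.024, "rx": 0.0, "ry": 0.0, "rz": 0.0}, {"jaw": 0.0, "x": 0.0, "y": 0.0, "z": -0.028, "rx": 0.0, "ry": 0.0, "rz": 0.0}, {"jaw": 0.0, "x": 0.0, "y": 0.0, "z": -0.028, "rx": 0.0, "ry": 0.0, "rz": 0.0}], "newtons": 40}}

```text
t: 3.28
tcp_pos: [0.4424, -0.0733, 0.2052]
tool_rot: [-0.0, 0.993, -0.115, -0.0]
contact_force: [-0.4, -0.3, 0.6]
finger_gap: 0.003
```

Run:
```python
from h import *
s=sense();print(s['tcp_pos'].round(4), s['t'],s['contact_force'])
d=save('scene','s2');im=d['pixels'][130:300,160:350];cv2.imwrite('pics/s2c.png',cv2.resize(im,None,fx=3.5,fy=3.5,interpolation=cv2.INTER_CUBIC))
```

```text
[ 0.4424 -0.0733  0.2052] 3.2833 [-0.37921307 -0.33411193  0.57778585]
```

View pics/s2c.png

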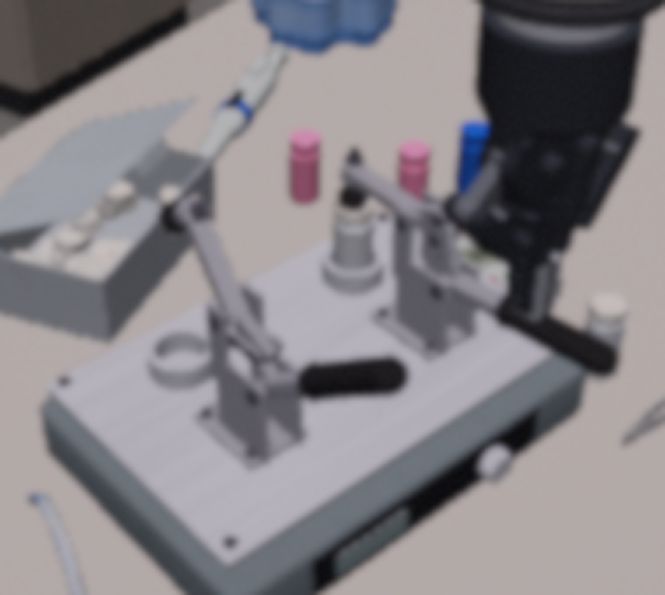

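The fingertips are on the black grip, the bar is nearly level and the pad is at the cap. The spare clamp is untouched. I'll continue past the dead point.

{"fn": "jog_arm", "kwargs": {"deltas": [{"jaw": 0.0, "x": 0.0, "y": 0.0, "z": -0.003, "rx": 0.0, "ry": 0.0, "rz": 0.0}, {"jaw": 0.0, "x": 0.0, "y": 0.0, "z": -0.006, "rx": 0.0, "ry": 0.0, "rz": 0.0}, {"jaw": 0.0, "x": 0.0, "y": 0.0, "z": -0.009, "rx": 0.0, "ry": 0.0, "rz": 0.0}, {"jaw": 0.0, "x": 0.0, "y": 0.0, "z": -0.011, "rx": 0.0, "ry": 0.0, "rz": 0.0}, {"jaw": 0.0, "x": 0.0, "y": 0.0, "z": -0.013, "rx": 0.0, "ry": 0.0, "rz": 0.0}, {"jaw": 0.0, "x": 0.0, "y": 0.0, "z": -0.014, "rx": 0.0, "ry": 0.0, "rz": 0.0}, {"jaw": 0.0, "x": 0.0, "y": 0.0, "z": -0.014, "rx": 0.0, "ry": 0.0, "rz": 0.0}], "newtons": 40}}

```text
t: 3.92
tcp_pos: [0.4426, -0.0734, 0.1916]
tool_rot: [-0.0, 0.993, -0.115, -0.0]
contact_force: [0.7, 0.1, -0.7]
finger_gap: 0.0
```

Run:
```python
from h import *
s=sense();print(s['tcp_pos'].round(4), s['t'],s['contact_force'])
d=save('scene','s3');im=d['pixels'][130:300,160:350];cv2.imwrite('pics/s3c.png',cv2.resize(im,None,fx=3.5,fy=3.5,interpolation=cv2.INTER_CUBIC))
```

```text
[ 0.4426 -0.0734  0.1916] 3.9167 [ 0.72852806  0.10967754 -0.70394432]
```

View pics/s3c.png

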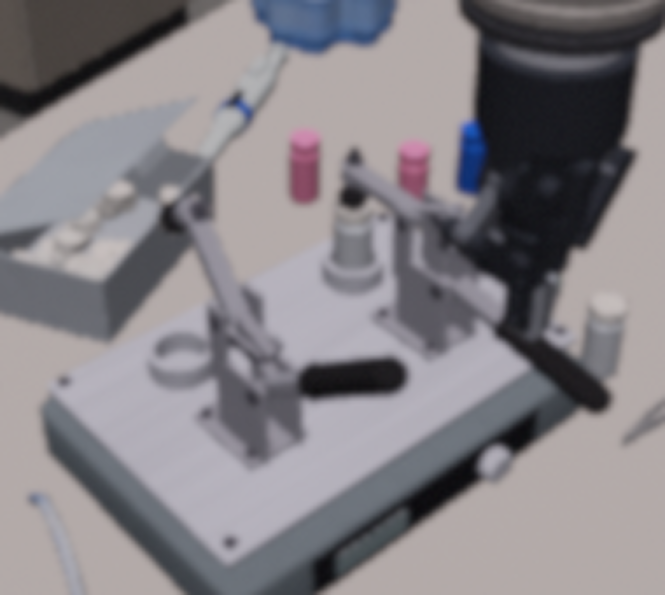

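The bar has dropped further and the pad is on the cap, with no force left on the tool. I'll press a few mm more to feel for the stop.

{"fn": "jog_arm", "kwargs": {"deltas": [{"jaw": 0.0, "x": 0.0, "y": 0.0, "z": -0.001, "rx": 0.0, "ry": 0.0, "rz": 0.0}, {"jaw": 0.0, "x": 0.0, "y": 0.0, "z": -0.002, "rx": 0.0, "ry": 0.0, "rz": 0.0}, {"jaw": 0.0, "x": 0.0, "y": 0.0, "z": -0.003, "rx": 0.0, "ry": 0.0, "rz": 0.0}, {"jaw": 0.0, "x": 0.0, "y": 0.0, "z": -0.003, "rx": 0.0, "ry": 0.0, "rz": 0.0}], "newtons": 40}}

```text
t: 4.3
tcp_pos: [0.443, -0.0735, 0.1897]
tool_rot: [0.0, 0.993, -0.115, 0.0]
contact_force: [-5.6, -0.8, 20.3]
finger_gap: 0.001
```

The stop is reached: 20 N at tip height 0.117, as computed for the locked bar. Now I'll lift straight off.

{"fn": "jog_arm", "kwargs": {"deltas": [{"jaw": 0.0, "x": 0.0, "y": 0.0, "z": 0.015, "rx": 0.0, "ry": 0.0, "rz": 0.0}, {"jaw": 0.0, "x": 0.0, "y": 0.0, "z": 0.04, "rx": 0.0, "ry": 0.0, "rz": 0.0}, {"jaw": 0.0, "x": 0.0, "y": 0.0, "z": 0.07, "rx": 0.0, "ry": 0.0, "rz": 0.0}, {"jaw": 0.0, "x": 0.0, "y": 0.0, "z": 0.1, "rx": 0.0, "ry": 0.0, "rz": 0.0}, {"jaw": 0.0, "x": 0.0, "y": -0.03, "z": 0.12, "rx": 0.0, "ry": 0.0, "rz": 0.0}, {"jaw": 0.0, "x": 0.0, "y": -0.06, "z": 0.12, "rx": 0.0, "ry": 0.0, "rz": 0.0}, {"jaw": 0.0, "x": 0.0, "y": -0.09, "z": 0.12, "rx": 0.0, "ry": 0.0, "rz": 0.0}, {"jaw": 0.0, "x": 0.0, "y": -0.12, "z": 0.12, "rx": 0.0, "ry": 0.0, "rz": 0.0}], "newtons": 40}}

```text
t: 4.97
tcp_pos: [0.4425, -0.1948, 0.3095]
tool_rot: [0.0, 0.993, -0.115, 0.001]
contact_force: [1.3, 0.0, 0.4]
finger_gap: -0.0
```

{"fn": "jog_arm", "kwargs": {"deltas": [{"jaw": 0.0, "x": 0.0, "y": -0.04, "z": 0.0, "rx": 0.0, "ry": 0.0, "rz": 0.0}, {"jaw": 0.0, "x": 0.0, "y": -0.08, "z": 0.0, "rx": 0.0, "ry": 0.0, "rz": 0.0}, {"jaw": 0.0, "x": 0.0, "y": -0.12, "z": 0.0, "rx": 0.0, "ry": 0.0, "rz": 0.0}, {"jaw": 0.0, "x": 0.0, "y": -0.15, "z": 0.0, "rx": 0.0, "ry": 0.0, "rz": 0.0}, {"jaw": 0.0, "x": 0.0, "y": -0.15, "z": 0.0, "rx": 0.0, "ry": 0.0, "rz": 0.0}, {"jaw": 0.0, "x": 0.0, "y": -0.15, "z": 0.0, "rx": 0.0, "ry": 0.0, "rz": 0.0}], "newtons": 40}}

```text
t: 5.47
tcp_pos: [0.4421, -0.3449, 0.3084]
tool_rot: [-0.0, 0.993, -0.117, -0.0]
contact_force: [0.5, 0.5, -0.1]
finger_gap: 0.001
```

Run:
```python
from h import *
s=sense();print(s['tcp_pos'].round(4), s['t'],s['contact_force'])
d=save('scene','s4');im=d['pixels'][130:300,160:350];A=cv2.resize(im,None,fx=2,fy=2,interpolation=cv2.INTER_CUBIC)
t=save('top','t2');B=cv2.resize(t['pixels'][145:315,125:295],None,fx=2,fy=2,interpolation=cv2.INTER_CUBIC)
cv2.imwrite('pics/s4.png',np.hstack([A,B]))
v,u=np.mgrid[240:310,205:250]
P=np.array([world(t,a,b) for a,b in zip(u.ravel(),v.ravel())]); c=t['pixels'][v.ravel(),u.ravel()].max(1)
Q=P[(P[:,2]>.08)&(P[:,0]<.47)&(P[:,2]<.2)&(c<60)]
a=np.array([.973,-.228]); print(len(Q),np.rad2deg(np.arctan(-np.polyfit(Q[:,:2]@a,Q[:,2],1)[0])));print(Q[::20].round(3))
v,u=np.mgrid[240:285,138:165]
P=np.array([world(t,a,b) for a,b in zip(u.ravel(),v.ravel())]); c=t['pixels'][v.ravel(),u.ravel()].max(1)
Q=P[(P[:,2]>.12)&(c<60)];print('spare',np.rad2deg(np.arctan(-np.polyfit(Q[:,:2]@a,Q[:,2],1)[0])))
```

```text
[ 0.4421 -0.3449  0.3084] 5.4667 [ 0.45677992  0.51713395 -0.0901786 ]
343 -7.943844759122494
[[ 0.46  -0.07   0.111]
 [ 0.455 -0.074  0.119]
 [ 0.451 -0.076  0.121]
 [ 0.447 -0.078  0.119]
 [ 0.444 -0.08   0.12 ]
 [ 0.438 -0.066  0.11 ]
 [ 0.435 -0.07   0.115]
 [ 0.431 -0.072  0.116]
 [ 0.427 -0.075  0.114]
 [ 0.423 -0.077  0.11 ]
 [ 0.418 -0.064  0.112]
 [ 0.415 -0.065  0.111]
 [ 0.411 -0.069  0.112]
 [ 0.407 -0.071  0.112]
 [ 0.402 -0.058  0.108]
 [ 0.399 -0.06   0.112]
 [ 0.395 -0.063  0.111]
 [ 0.389 -0.061  0.107]]
spare 21.38591044795277
```

View pics/s4.png

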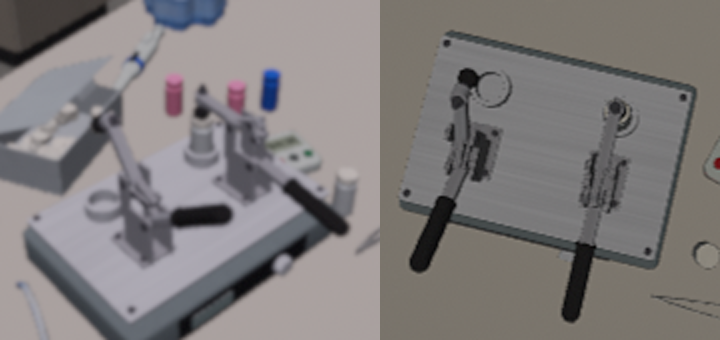

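The handle sits at -7.9°, which is the lock stop, and the pad is on the cap. The spare clamp looks unchanged. Its 21° fit probably comes from a loose mask, so I'll compare it with the first image and then hand in.

Run:
```python
from h import *
a,b=[dict(np.load(f)) for f in('t1.npz','t2.npz')]
s=np.s_[170:285,138:190]
print(np.abs(a['pixels'][s].astype(int)-b['pixels'][s]).mean(), np.median(np.abs(a['range_z'][s]-b['range_z'][s])))
for d in(a,b): print([world(d,u,v).round(3) for u,v in((148,274),(152,262),(156,250))])
if np.abs(a['pixels'][s].astype(int)-b['pixels'][s]).mean()<4: hand_in(); print('handed in')
```

```text
2.769509476031215 0.0014940798
[array([0.452, 0.05 , 0.187]), array([0.472, 0.047, 0.172]), array([0.492, 0.044, 0.157])]
[array([0.452, 0.05 , 0.187]), array([0.472, 0.047, 0.171]), array([0.492, 0.044, 0.158])]
the job is handed in; nothing more can be done
handed in
```

The clamp on the vial's seat is closed and locked, and the job is handed in. The arm stood clear at 5.5 s. I pressed the handle straight down with the closed fingertips, about 60 mm behind the pin, until it met the stop with about 20 N, then lifted off.

- **Vial clamp:** with the robot clear, the bar lies 7.9° below level, which matches the lock stop. The pad sits on the cap and the vial stands in its seat.
- **Spare clamp:** it is still open. Three points on its grip agree with the first image to 1 mm.
- **Check that disagreed:** a line fit for the spare handle's angle gave 21° instead of about 38°. I put this down to a loose mask, because the direct before/after comparison showed no change.
- **Unexplained reading:** the force reading stayed under 1 N until the stop, so I did not see the push-back of up to 6 N before the dead point.

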